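# Free the tool cup and put the screwdriver away

## Robot

A 7-joint arm with a two-finger parallel gripper is mounted at the origin on the work surface. World frame = base frame: x ahead of the robot, y to its left, z up, the work surface at z = 0. Lengths are in m, angles in rad, forces in N, time in s.
With the tool pointing down it reaches from about 0.35 to 0.9 m from the base axis. Payload 19.9 kg.
Tool frame: the origin (TCP) lies midway between the tips of the shut fingers; the grasp point (between the pads) lies 19 mm behind it (manip.grip_point_offset is the distance from the TCP to the grasp point, in m); z points along the fingers, y is the line along which they close (so a half turn about z gives the same grasp; the last joint's range is limited). The gripper opens to 85 mm and grips with 20 to 120 N. Pads are 22 mm wide; open, the fingers measure 114 mm over their backs; the gripper's body (76 mm by 85 mm) begins 54 mm behind the grasp point. The pads swing forward as they close: fully open they stand 13 mm farther back than shut.
Start: joints at [-1.238, 0.417, -0.01, 1.614, 0.005, 1.111, -0.053], TCP at [0.229, 0.582, 0.231] pointing down, gripper open.
Joint ranges: [-2.81, 2.81], [-0.39, 2.02], [-1.27, 1.25], [0.06, 2.57], [-1.19, 4.33], [0.19, 2], [-2.82, 2.82]. Speed limits (rad/s): [1.89, 1.89, 2.39, 2.39, 3.01, 3.01, 3.01].

## Interface

Orientations are given as [roll, pitch, yaw] about the fixed x, y, z axes, in that order (R = Rz(yaw) Ry(pitch) Rx(roll)).
In Python, from station import manip, capture gives the robot as it stands.
- The arm moves only by the tool carry_out, never from a script. Its argument "commands" is a list that holds one entry, the list of rows, each a list of 7 numbers: the turn, a rotation vector about the tool's x, y, z normalised to -1 to 1, where 1 is 180 degrees, then the shift along the tool's x, y, z normalised to -1 to 1, where 1 is 200 mm, then the finger opening in mm, from 0 to 85.4. A call has 1 to 8 rows; each row is the pose to reach, as a shift and turn from the pose commanded when the call began, along the tool's axes at that moment, turning the shorter way round; what a row does not reach only later rows make up. A row lasts 1/12 s, in which the tool goes at most 41.7 mm and 7.16 degrees, less where a joint would pass 70% of its speed; a pose out of reach is approached as far as the arm can. A call with a number of a shift or a turn outside -1 to 1 is refused whole. A call with a gripper value outside its range is refused whole. The fingers move at their own pace and stop on an object; the grip force is fixed at half the most. Time passes only in rows, so rows that repeat a pose let the fingers close. It gives the time, the measured TCP pose, the force, the opening and the grip force at its end, in the units of the state.
- manip.observe(): the state, without advancing time (a new reading comes with each control period).
- capture(name): name is "side" or "top" or "wrist"; returns a dict with "image" (400x640x3 uint8, red, green, blue), "fx", "fy", "cx", "cy" (pixels), "extrinsics" (4x4, takes a point from world to camera coordinates). Camera axes: x right, y down, z forward; pixel columns grow to the right and rows downward; lengths in m; the calibration is good to about 2 mm. A picture is of the moment at which its call begins. There is no depth.
- manip.hand_in(): hands the job in; it is judged then, once.
The state is a dict: "time": time; "joint_pos": joint angles; "joint_vel": joint speeds; "joint_torque": joint torques, N m; "position": TCP position; "ee_rot": TCP orientation; "force": force on the tool from outside, world axes, zero at the start; "torque": the same for the moment, N m; "finger_gap": opening from 0.0 (shut) to 1.0 (fully open); "gripper_force": force on a finger pad.
Only numpy, scipy, OpenCV 4.12 (cv2) and the standard library are available. Lean on these libraries where they do the work, as an engineer would, in place of code of your own. Each camera call takes 0.05 s, during which the arm holds its last target. There are 200 camera calls.

## Task

The roll of tape has been left sitting on the tool cup and blocks it: first clear the roll off and lay it flat in the shallow square tray. Then put the screwdriver away by standing it blade down in the cup, so that its tip is at the bottom of the cup and its handle sticks out of the top. The cup must stay standing on the table; leave the other things on the table where they are.

Things in the scene. Friction and masses are not known exactly. Their poses are not given: they have to be found in the camera images.
- cup: Plain aluminium tool cup, loose, standing upright on the table, about 280 g: 95 mm high, outer diameter 62 mm at the rim (58 mm at the foot), wall 3.5 mm, so its mouth is about 55 mm wide inside. Origin: centre of its underside; z along its axis, up. The tape roll lies on its rim at the start.
- cup_in (a point): Centre of the cup's inner floor, 6 mm above its underside.
- cup_rim (a point): Centre of the cup's mouth, level with the rim, 95 mm above its underside.
- tape: Roll of adhesive tape, a stiff ring, loose, about 80 g: outer diameter 68 mm, core hole 32 mm, 24 mm thick. At the start it lies flat on the cup's rim, up to about 5 mm off its centre, covering the mouth and overhanging the rim by about 3 mm all round. Origin: centre of its lower face; z along the ring's axis.
- tray: Shallow square open-topped tray of grey plastic, fixed to the table: 180 x 180 mm outside, 30 mm high, walls and floor 5 mm thick, empty. Origin: centre of its underside; x and y along its sides.
- screwdriver: Loose screwdriver, 200 mm, about 100 g, lying on its handle, blade clear of the table, tip roughly away from the robot. Grey eight-sided handle 26 mm across flats, 95 mm long; steel blade 6 mm thick. Origin: midway along, 13 mm below the long axis (under the handle as it lies); x along it to the tip, z up as it lies. Centre of mass in the handle, 10 to 40 mm behind its front.
- screwdriver_grip (a point): Middle of the screwdriver's handle, on the long axis, 152.5 mm from the tip; 13 mm above the table at the start. Axes as screwdriver.
- screwdriver_tip (a point): Tip of the screwdriver's blade, on the long axis.
- marker: Bystander: whiteboard marker lying on the table, white with a black cap, 145 mm long, 17 mm thick. Origin: under its middle; x along it towards the cap.
- bottle_top: Bystander: small white cut-off bottle top with its cap, 44 mm wide, 24 mm high, standing on its wide side. Origin: centre of its underside.
- glue: Bystander: upright yellow glue bottle, 44 mm in diameter, 95 mm high. Origin: centre of its underside.
- can: Bystander: upright plain metal can, 60 mm in diameter, 95 mm high. Origin: centre of its underside.
- wrench: Bystander: steel wrench, 150 mm long, lying flat at the far side. Origin: under its middle.
- foam_block: Bystander: flat green block of stiff foam, 50 x 80 x 20 mm. Origin: centre of its underside.

How it is judged:
On the way, in this order (a step that is already met when the one before it is completed fails the run):
1. the tape roll lies flat in the tray, let go, while the screwdriver is not yet in the cup (x of tape in the frame of tray between -0.09 and 0.09 m and y of tape in the frame of tray between -0.09 and 0.09 m and height (world z) of tape below 0.036 m and (angle between tape's own z axis and vertical below 0.2 rad or angle between tape's own z axis and vertical above 2.94 rad) and linear speed of tape below 0.02 m/s and contact force between tape and the fingers below 0.1 N and not (z of screwdriver_tip in the frame of cup between -0.003 and 0.03 m and horizontal distance between screwdriver_tip and cup_in below 0.03 m and angle between screwdriver's own x axis and vertical above 2.5 rad and linear speed of screwdriver below 0.03 m/s)), for 0.2 s.
2. the screwdriver stands blade down in the cup, let go (z of screwdriver_tip in the frame of cup between -0.003 and 0.03 m and horizontal distance between screwdriver_tip and cup_in below 0.03 m and angle between screwdriver's own x axis and vertical above 2.5 rad and linear speed of screwdriver below 0.03 m/s and contact force between screwdriver and the fingers below 0.1 N), for 0.2 s.
At the end, for the whole second after the job is handed in: The tape roll lies flat (within 11 degrees) on the floor of the tray, at rest; the screwdriver stands in the cup, tip down, its tip inside the cup less than 30 mm above the cup's underside, leaning less than 36 degrees from upright, at rest; the cup stands upright (within 6 degrees) on the table (x of tape in the frame of tray between -0.09 and 0.09 m and y of tape in the frame of tray between -0.09 and 0.09 m and height (world z) of tape below 0.036 m and (angle between tape's own z axis and vertical below 0.2 rad or angle between tape's own z axis and vertical above 2.94 rad) and linear speed of each of tape, cup below 0.02 m/s and z of screwdriver_tip in the frame of cup between -0.003 and 0.03 m and horizontal distance between screwdriver_tip and cup_in below 0.03 m and angle between screwdriver's own x axis and vertical above 2.5 rad and linear speed of screwdriver below 0.1 m/s and angle between cup's own z axis and vertical below 0.1 rad and height (world z) of cup below 0.006 m); the robot touches nothing.
It fails at once if a bystander (marker, bottle top, glue bottle, can, wrench or foam block) is moved by more than 40 mm, or the glue bottle or can is tipped over (distance of any of marker, bottle_top, glue, can, wrench, foam_block from where it was at the start of the episode above 0.04 m or angle between any of glue, can's own z axis and vertical above 0.6 rad).
It fails at once if the cup is knocked over (angle between cup's own z axis and vertical above 0.7 rad).
It also fails if it takes over 64 s, if anything falls off the work surface, if the arm or the gripper's body presses on something with over 40 N, if the wrist force passes 120 N, or if a joint passes its speed limit or range.

## Working session

There is one attempt and no reset: what is moved stays moved. The work goes in short steps, Python scripts to look and compute and a tool call to move; the robot and the scene stay as the last step left them, time stands still between calls to the robot, and variables do not carry over. Pictures are saved under pics/ and viewed, at most 10 in all, crops included, and the job is handed in when it is done.

Besides the shell and the picture viewer there is one more tool, called after "Request:" by a JSON object that holds its "api" and its "payload", one argument or row to a line. carry_out: Moves the arm, as the interface text tells. Scaled input: -1 to 1 covers 200 mm each way for a shift and 180 degrees each way for a turn. Its arguments: {"type":"object","properties":{"commands":{"type":"array"}},"required":["commands"]}

```bash
mkdir -p pics
python3 - <<'E'
from station import manip, capture
import cv2,numpy as np,pickle
o=manip.observe();print({k:np.round(v,3) for k,v in o.items()}, manip.grip_point_offset)
for n in("top","side"):
    c=capture(n);cv2.imwrite(f"pics/{n}0.png",c["image"][:,:,::-1]);pickle.dump(c,open(f"{n}0.pkl","wb"))
    print(n,c["fx"],c["fy"],c["cx"],c["cy"],np.round(c["extrinsics"],3).tolist())
E
```

```text
{'time': np.float64(0.0), 'joint_pos': array([-1.238,  0.418, -0.01 ,  1.614,  0.005,  1.111, -0.053]), 'joint_vel': array([-0.   , -0.   ,  0.001, -0.001, -0.001,  0.002,  0.   ]), 'joint_torque': array([ 1.0000e-03, -8.6444e+01,  6.7900e-01, -4.3490e+01,  1.9000e-02,
        8.0000e-03,  0.0000e+00]), 'position': array([0.229, 0.581, 0.231]), 'ee_rot': array([-3.14 ,  0.   ,  2.767]), 'force': array([-0.552,  0.544,  0.502]), 'torque': array([ 0.013, -0.022, -0.005]), 'gripper_force': np.float64(0.0), 'finger_gap': np.float64(1.003)} 0.0187
top 400.06660211144117 400.06660211144117 322.23837016456315 201.76858008829467 [[0.004, -0.999, 0.032, -0.017], [-0.997, -0.007, -0.081, 0.536], [0.081, -0.031, -0.996, 1.088], [0.0, 0.0, 0.0, 1.0]]
side 397.89732970725044 397.89732970725044 323.3914930038345 196.53265026396323 [[0.996, -0.086, -0.003, -0.542], [-0.063, -0.706, -0.705, 0.097], [0.059, 0.703, -0.709, 1.078], [0.0, 0.0, 0.0, 1.0]]
```

View pics/top0.png

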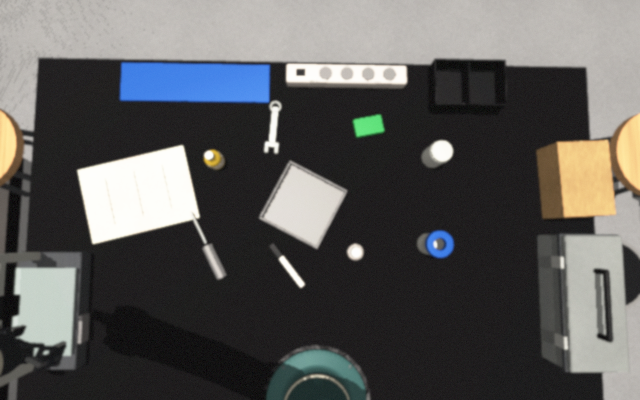

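View pics/side0.png

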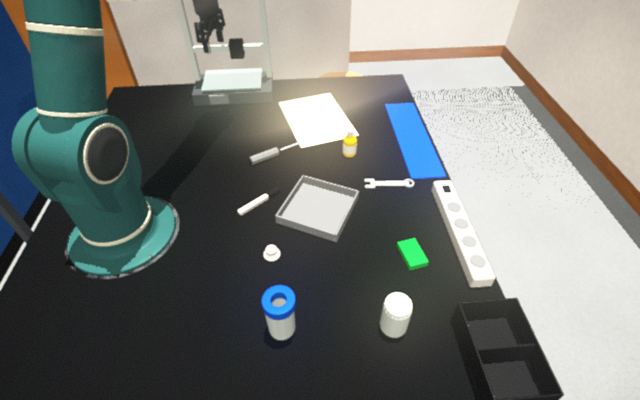

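The top view shows the tape/cup at (440,244), the screwdriver handle from (221,276) to (207,245) with its tip at (194,214), and the tray centred at about (304,205). The side view shows the tape at (279,302).

```bash
cat > h.py <<'E'
import numpy as np,cv2,pickle
def onplane(c,u,v,z):
    E=np.array(c["extrinsics"]);R,t=E[:3,:3],E[:3,3]
    d=R.T@np.array([(u-c["cx"])/c["fx"],(v-c["cy"])/c["fy"],1]);o=-R.T@t
    return o+d*(z-o[2])/d[2]
def proj(c,p):
    E=np.array(c["extrinsics"]);q=E[:3,:3]@p+E[:3,3];return np.array([c["fx"]*q[0]/q[2]+c["cx"],c["fy"]*q[1]/q[2]+c["cy"]])
E
python3 - <<'E'
from h import *
T=pickle.load(open("top0.pkl","rb"));S=pickle.load(open("side0.pkl","rb"))
def blue(c,x0,x1,y0,y1):
    im=c["image"][y0:y1,x0:x1].astype(int);m=(im[...,2]>im[...,0]+50)&(im[...,2]>90)
    p=np.argwhere(m)[:,::-1]+[x0,y0];(u,v),r=cv2.minEnclosingCircle(p.astype(np.float32));return p.min(0),p.max(0),u,v,r
for n,c,b in(("T",T,(410,470,220,270)),("S",S,(255,305,280,325))):
    r=blue(c,*b);print(n,r,onplane(c,r[2],r[3],.119),onplane(c,r[2],r[3],.107))
for uv in[(290,162),(347,189),(318,248),(260,218)]:print("tray",onplane(T,*uv,.03).round(3))
for uv in[(221,276),(207,245),(194,214)]:print("sd",onplane(T,*uv,.013).round(3))
for uv in[(252,159),(278,151),(299,144)]:print("sdS",onplane(S,*uv,.013).round(3))
for uv in[(355,252)]:print("top",onplane(T,*uv,.02).round(3))
for uv in[(438,154)]:print("can",onplane(T,*uv,.06).round(3))
print("glue",onplane(T,212,158,.06).round(3),"marker",onplane(T,273,247,.01).round(3),onplane(T,302,286,.01).round(3))
a=T["image"][200:290,180:240,::-1];b=S["image"][135:175,240:310,::-1]
A=cv2.resize(a,None,fx=6,fy=6,interpolation=cv2.INTER_CUBIC);B=cv2.resize(b,None,fx=6,fy=6,interpolation=cv2.INTER_CUBIC)
B=cv2.copyMakeBorder(B,0,540-240,0,0,cv2.BORDER_CONSTANT);cv2.imwrite("pics/sd.png",np.hstack([A,B]))
E
```

```text
T (array([426, 230]), array([454, 258]), 439.6111145019531, 243.61111450195312, 14.45586109161377) [ 0.42417721 -0.3087006   0.119     ] [ 0.42391689 -0.31261854  0.107     ]
S (array([261, 284]), array([295, 319]), 278.4315185546875, 301.369873046875, 18.447938919067383) [ 0.42627546 -0.31613346  0.119     ] [ 0.42533267 -0.30906696  0.107     ]
tray [0.646 0.076 0.03 ]
tray [ 0.572 -0.082  0.03 ]
tray [ 0.409 -0.003  0.03 ]
tray [0.49  0.156 0.03 ]
sd [0.332 0.262 0.013]
sd [0.416 0.302 0.013]
sd [0.501 0.34  0.013]
sdS [0.337 0.265 0.013]
sdS [0.42  0.299 0.013]
sdS [0.49  0.33  0.013]
top [ 0.398 -0.105  0.02 ]
can [ 0.666 -0.328  0.06 ]
glue [0.649 0.283 0.06 ] marker [0.411 0.122 0.01 ] [0.304 0.041 0.01 ]
```

View pics/sd.png

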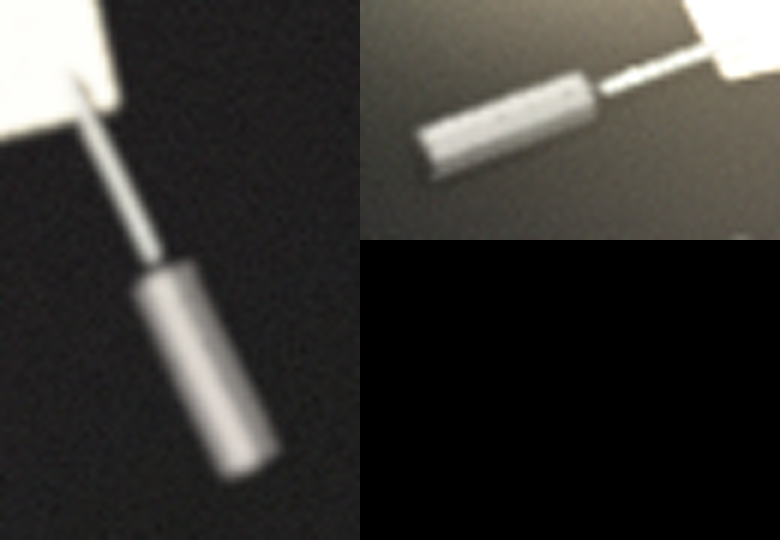

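```bash
cat >> h.py <<'E'
from scipy.spatial.transform import Rotation as Ro
import json
def down(yaw,tilt=0,az=0):
    "tool down with yaw, then tilted so that tool z leans towards azimuth az"
    return Ro.from_rotvec(-tilt*np.array([-np.sin(az),np.cos(az),0]))*Ro.from_euler('xyz',[np.pi,0,yaw])
def go(p,R,frm=None):
    "row values from measured (or given) pose to target; logs joints/pose"
    from station import manip
    o=manip.observe();p0,R0=np.array(o["position"]),Ro.from_euler('xyz',o["ee_rot"])
    open("log.txt","a").write(json.dumps([list(map(float,o[k])) for k in("joint_pos","position","ee_rot")])+"\n")
    if frm:p0,R0=frm
    s=R0.inv().apply(np.array(p)-p0)/.2;r=(R0.inv()*R).as_rotvec()/np.pi
    print("turn",r.round(4),"shift",s.round(4));return np.array(p),R
E
python3 - <<'E'
from h import *
a=go([.40,.30,.26],down(1.95)) 
b=go([.46,.02,.26],down(1.45),a)
c=go([.425,-.311,.24],down(.94),b)
go([.425,-.311,.092],down(.94),c)
E
```

```text
turn [-3.0e-04  2.0e-04  2.6e-01] shift [-1.3122 -0.9956 -0.1452]
turn [ 0.     -0.      0.1592] shift [-1.4116 -0.2396 -0.    ]
turn [ 0.     -0.      0.1623] shift [-1.664   0.0257  0.1   ]
turn [0. 0. 0.] shift [ 0.   -0.    0.74]
```

Request:
{"api": "carry_out", "payload": {
  "commands": [
    [[0, 0, 0.2, -0.9, -0.7, -0.1, 85], [0, 0, 0.2, -0.9, -0.7, -0.1, 85], [0, 0, 0.2, -0.9, -0.7, -0.1, 85], [0, 0, 0.2, -0.9, -0.7, -0.1, 85], [0, 0, 0.2, -0.9, -0.7, -0.1, 85], [0, 0, 0.2, -0.9, -0.7, -0.1, 85]]
  ]
}}

```text
time: 0.6
position: [0.3475, 0.3811, 0.2517]
ee_rot: [3.141, 0.001, 2.126]
force: [0.9, 0.4, 0.0]
finger_gap: 0.996
gripper_force: 0.0
```

Run:
```python
from h import *
from station import manip
o=manip.observe();print(o["time"],o["position"],o["ee_rot"],o["joint_pos"])
a=go([.45,.13,.26],down(1.6))
b=go([.46,-.05,.26],down(1.3),a)
c=go([.45,-.2,.25],down(1.1),b)
c=go([.425,-.311,.24],down(.94),c)
```

```text
0.6 [0.3474773  0.38112114 0.25168648] [3.14143731e+00 7.57358908e-04 2.12560080e+00] [-1.05824994  0.20142898  0.19076008  1.86506076 -0.04217348  1.07911971
 -0.29652923]
turn [1.000e-04 2.000e-04 1.673e-01] shift [-1.3373 -0.2257 -0.0406]
turn [-0.     -0.      0.0955] shift [-0.9011  0.0237  0.    ]
turn [ 0.     -0.      0.0637] shift [-0.736   0.1524  0.05  ]
turn [-0.     -0.      0.0509] shift [-0.5513  0.1403  0.05  ]
```

Request:
{"api": "carry_out", "payload": {
  "commands": [
    [[0, 0, 0.125, -1.0, -0.17, -0.03, 85], [0, 0, 0.125, -1.0, -0.17, -0.03, 85], [0, 0, 0.125, -1.0, -0.17, -0.03, 85], [0, 0, 0.125, -1.0, -0.17, -0.03, 85], [0, 0, 0.125, -1.0, -0.17, -0.03, 85], [0, 0, 0.125, -1.0, -0.17, -0.03, 85]]
  ]
}}

```text
time: 1.1
position: [0.4262, 0.1922, 0.2577]
ee_rot: [3.141, 0.001, 1.738]
force: [0.1, -1.5, -0.5]
finger_gap: 0.993
gripper_force: 0.0
```

Run:
```python
from h import *
from station import manip
o=manip.observe();print(o["time"],o["position"],o["ee_rot"],o["joint_pos"])
b=go([.46,0,.26],down(1.4))
b=go([.46,-.16,.25],down(1.15),b)
c=go([.425,-.311,.24],down(.94),b)
```

```text
1.1 [0.42615751 0.19221232 0.25769751] [3.14082633e+00 8.23734286e-04 1.73786708e+00] [-0.84735804  0.10393446  0.38430218  1.97003929 -0.04308291  1.07504851
 -0.27737674]
turn [0.0003 0.0002 0.1075] shift [-0.9758  0.007  -0.0107]
turn [-0.     -0.      0.0796] shift [-0.7884  0.136   0.05  ]
turn [ 0.     -0.      0.0668] shift [-0.7606  0.1487  0.05  ]
```

Request:
{"api": "carry_out", "payload": {
  "commands": [
    [[0, 0, 0.11, -0.98, 0, -0.01, 85], [0, 0, 0.11, -0.98, 0, -0.01, 85], [0, 0, 0.11, -0.98, 0, -0.01, 85], [0, 0, 0.11, -0.98, 0, -0.01, 85], [0, 0, 0.11, -0.98, 0, -0.01, 85]]
  ]
}}

```text
time: 1.52
position: [0.4579, 0.0021, 0.2595]
ee_rot: [3.141, 0.0, 1.397]
force: [0.4, -0.0, 1.2]
finger_gap: 0.994
gripper_force: 0.0
```

Request:
{"api": "carry_out", "payload": {
  "commands": [
    [[0, 0, 0.08, -0.79, 0.13, 0.05, 85], [0, 0, 0.08, -0.79, 0.13, 0.05, 85], [0, 0, 0.08, -0.79, 0.13, 0.05, 85], [0, 0, 0.08, -0.79, 0.13, 0.05, 85], [0, 0, 0.08, -0.79, 0.13, 0.05, 85]]
  ]
}}

```text
time: 1.93
position: [0.4556, -0.1609, 0.2493]
ee_rot: [3.141, 0.002, 1.142]
force: [-1.3, -0.1, -0.2]
finger_gap: 0.994
gripper_force: 0.0
```

Run:
```python
from h import *
from station import manip
o=manip.observe();print(o["time"],o["position"],o["ee_rot"],o["joint_pos"])
c=go([.425,-.311,.20],down(.94))
```

```text
1.9333 [ 0.4555661  -0.16091714  0.24926241] [3.14078757e+00 1.83274310e-03 1.14153800e+00] [-0.39010752  0.17165821  0.74438388  1.95508333 -0.13068667  1.06267585
 -0.01856869]
turn [0.0003 0.0006 0.0642] shift [-0.7455  0.1732  0.2478]
```

Request:
{"api": "carry_out", "payload": {
  "commands": [
    [[0, 0, 0.064, -0.745, 0.173, 0.248, 85], [0, 0, 0.064, -0.745, 0.173, 0.248, 85], [0, 0, 0.064, -0.745, 0.173, 0.248, 85], [0, 0, 0.064, -0.745, 0.173, 0.248, 85], [0, 0, 0.064, -0.745, 0.173, 0.248, 85], [0, 0, 0.064, -0.745, 0.173, 0.248, 85], [0, 0, 0.064, -0.745, 0.173, 0.248, 85]]
  ]
}}

```text
time: 2.52
position: [0.4274, -0.3043, 0.1995]
ee_rot: [-3.141, 0.0, 0.948]
force: [0.5, 0.7, 0.6]
finger_gap: 0.995
gripper_force: 0.0
```

Run:
```python
from h import *
from station import manip,capture
o=manip.observe();print(o["time"],o["position"],o["ee_rot"],o["joint_pos"])
c=go([.425,-.311,.09],down(.94))
w=capture("wrist");cv2.imwrite("pics/w1.png",w["image"][:,:,::-1]);pickle.dump(w,open("w1.pkl","wb"))
im=w["image"].astype(int);m=(im[...,2]>im[...,0]+50)&(im[...,2]>90)
p=np.argwhere(m)[:,::-1];(u,v),r=cv2.minEnclosingCircle(p.astype(np.float32));print(p.min(0),p.max(0),u,v,r,onplane(w,u,v,.119))
```

```text
2.5167 [ 0.42743224 -0.30433496  0.19952057] [-3.14097009e+00  1.35885749e-04  9.47757862e-01] [-0.09134852  0.35510659  0.79719012  1.91526848 -0.30095287  0.99463133
  0.21827124]
turn [-0.0002  0.      0.0025] shift [-0.0341  0.0099  0.5476]
[280 164] [364 247] 321.77752685546875 206.1480255126953 42.689552307128906 [ 0.42758669 -0.30614719  0.119     ]
```

View pics/w1.png

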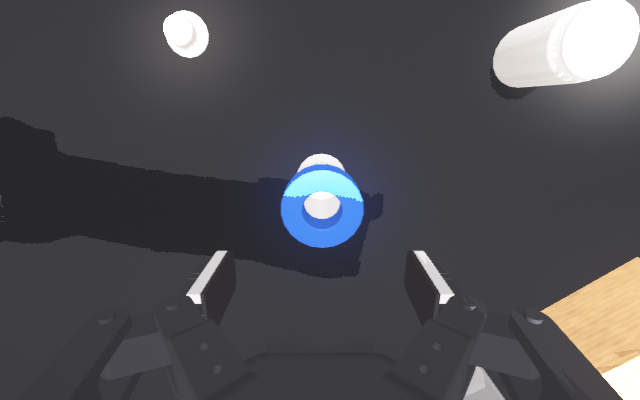

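Wrist view: the tape is centred between the fingers at (322,206), in line with the finger midline at u≈320. I'll go down and grip it.

Request:
{"api": "carry_out", "payload": {
  "commands": [
    [[0, 0, 0, -0.02, 0.005, 0.2, 85], [0, 0, 0, -0.02, 0.005, 0.35, 85], [0, 0, 0, -0.02, 0.005, 0.45, 85], [0, 0, 0, -0.02, 0.005, 0.55, 85], [0, 0, 0, -0.02, 0.005, 0.55, 85], [0, 0, 0, -0.02, 0.005, 0.55, 60], [0, 0, 0, -0.02, 0.005, 0.55, 60], [0, 0, 0, -0.02, 0.005, 0.55, 60]]
  ]
}}

```text
time: 3.23
position: [0.4269, -0.3085, 0.0916]
ee_rot: [3.139, -0.001, 0.949]
force: [-0.8, 0.6, 2.0]
finger_gap: 0.785
gripper_force: 66.8
```

Request:
{"api": "carry_out", "payload": {
  "commands": [
    [[0, 0, 0, 0, 0, 0, 60], [0, 0, 0, 0, 0, 0, 60], [0, 0, 0, 0, 0, 0, 60], [0, 0, 0, 0, 0, 0, 60]]
  ]
}}

```text
time: 3.57
position: [0.4269, -0.3086, 0.0915]
ee_rot: [3.139, -0.001, 0.949]
force: [-1.8, 4.1, 11.2]
finger_gap: 0.782
gripper_force: 67.8
```

Run:
```python
from h import *
from station import manip,capture
o=manip.observe();print(o["time"],o["position"],o["ee_rot"],o["joint_pos"],o["finger_gap"]*85,o["gripper_force"],o["force"])
c=capture("side");cv2.imwrite("pics/s1.png",cv2.resize(c["image"][230:360,200:380,::-1],None,fx=4,fy=4))
```

```text
3.5667 [ 0.42693293 -0.3085942   0.09152882] [ 3.13922963e+00 -1.07870540e-03  9.48525830e-01] [ 0.02073845  0.51864165  0.68850042  1.99069562 -0.46177049  0.78852453
  0.35553531] 66.44631164876307 67.83157110214233 [-1.802871    4.13164718 11.17277938]
```

View pics/s1.png

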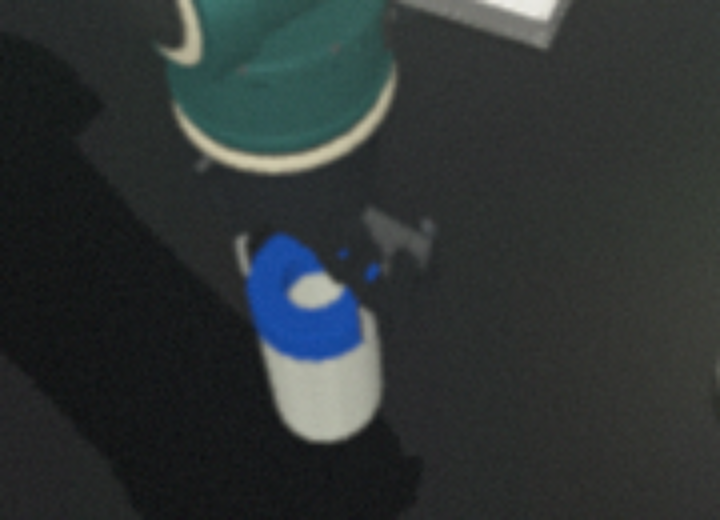

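The side view shows the tape held between the fingers with the cup upright. Next I lift it and carry it to the tray.

Run:
```python
from h import *
b=go([.427,-.3085,.19],down(.95))
b=go([.50,-.14,.19],down(1.2),b)
b=go([.529,.037,.16],down(1.45),b)
b=go([.529,.037,.004],down(1.45),b)
```

```text
turn [ 0.0008 -0.0003 -0.0005] shift [ 0.001   0.0011 -0.4924]
turn [ 0.      0.     -0.0796] shift [ 0.8976 -0.1932 -0.    ]
turn [ 0.      0.     -0.0796] shift [ 0.8774 -0.1855  0.15  ]
turn [0. 0. 0.] shift [ 0.   -0.    0.78]
```

Request:
{"api": "carry_out", "payload": {
  "commands": [
    [[0, 0, 0, 0, 0, -0.1, 60], [0, 0, 0, 0, 0, -0.3, 60], [0, 0, 0, 0, 0, -0.5, 60], [0, 0, 0, 0, 0, -0.5, 60]]
  ]
}}

```text
time: 3.95
position: [0.428, -0.3106, 0.197]
ee_rot: [3.132, -0.002, 0.947]
force: [0.4, 0.2, -0.1]
finger_gap: 0.784
gripper_force: 67.5
```

Request:
{"api": "carry_out", "payload": {
  "commands": [
    [[0, 0, -0.08, 0.9, -0.19, 0, 60], [0, 0, -0.08, 0.9, -0.19, 0, 60], [0, 0, -0.08, 0.9, -0.19, 0, 60], [0, 0, -0.08, 0.9, -0.19, 0, 60], [0, 0, -0.08, 0.9, -0.19, 0, 60], [0, 0, -0.08, 0.9, -0.19, 0, 60]]
  ]
}}

```text
time: 4.45
position: [0.5021, -0.1354, 0.1907]
ee_rot: [3.14, -0.002, 1.206]
force: [-0.9, 0.5, -0.2]
finger_gap: 0.784
gripper_force: 67.5
```

Request:
{"api": "carry_out", "payload": {
  "commands": [
    [[0, 0, -0.08, 0.88, -0.19, 0.15, 60], [0, 0, -0.08, 0.88, -0.19, 0.15, 60], [0, 0, -0.08, 0.88, -0.19, 0.15, 60], [0, 0, -0.08, 0.88, -0.19, 0.15, 60], [0, 0, -0.08, 0.88, -0.19, 0.15, 60], [0, 0, -0.08, 0.88, -0.19, 0.15, 60], [0, 0, -0.08, 0.88, -0.19, 0.15, 60]]
  ]
}}

```text
time: 5.03
position: [0.5288, 0.0381, 0.1604]
ee_rot: [3.141, 0.0, 1.452]
force: [-0.6, -1.9, -1.1]
finger_gap: 0.781
gripper_force: 67.5
```

Run:
```python
from h import *
from station import manip
o=manip.observe();print(o["time"],o["position"],o["ee_rot"],o["joint_pos"],o["finger_gap"]*85)
b=go([.529,.037,.0045],down(1.45))
```

```text
5.0333 [0.52876118 0.03811782 0.16043899] [3.14059746e+00 4.78175908e-06 1.45206878e+00] [-0.59070541  0.37438254  0.56298019  1.93345348 -0.25119289  0.90191111
 -0.02072295] 66.36776130077621
turn [0.0003 0.     0.0007] shift [-0.0054  0.0011  0.7797]
```

Request:
{"api": "carry_out", "payload": {
  "commands": [
    [[0, 0, 0, -0.005, 0, 0.2, 60], [0, 0, 0, -0.005, 0, 0.35, 60], [0, 0, 0, -0.005, 0, 0.5, 60], [0, 0, 0, -0.005, 0, 0.6, 60], [0, 0, 0, -0.005, 0, 0.7, 60], [0, 0, 0, -0.005, 0, 0.75, 60], [0, 0, 0, -0.005, 0, 0.775, 60], [0, 0, 0, -0.005, 0, 0.775, 60]]
  ]
}}

```text
time: 5.7
position: [0.5285, 0.0357, 0.0048]
ee_rot: [-3.142, 0.0, 1.449]
force: [-0.2, -0.1, -1.1]
finger_gap: 0.783
gripper_force: 67.5
```

Request:
{"api": "carry_out", "payload": {
  "commands": [
    [[0, 0, 0, 0, 0, 0, 85], [0, 0, 0, 0, 0, 0, 85], [0, 0, 0, 0, 0, 0, 85], [0, 0, 0, 0, 0, 0, 85], [0, 0, 0, 0, 0, -0.1, 85], [0, 0, 0, 0, 0, -0.3, 85], [0, 0, 0, 0, 0, -0.7, 85], [0, 0, 0, 0, 0, -1, 85]]
  ]
}}

```text
time: 6.37
position: [0.5279, 0.0363, 0.1499]
ee_rot: [-3.141, 0.001, 1.45]
force: [0.1, 1.2, 0.8]
finger_gap: 0.996
gripper_force: 0.0
```

```bash
cat > fit.py <<'E'
from h import *
from scipy.optimize import least_squares
ax=["z","y","z","y","z","y","z"]
def fk(q,x):
    # x: signs folded in; per-joint link offsets
    R=Ro.identity();p=np.array([0,0,x[0]])
    S=x_s
    offs=[x[1:4],x[4:7],x[7:10],x[10:13],x[13:16],x[16:19],x[19:22]]
    for i in range(7):
        R=R*Ro.from_euler(ax[i],S[i]*q[i]);p=p+R.apply(offs[i])
    return p,R*Ro.from_euler('xyz',x[22:25])
L=[json.loads(l) for l in open("log.txt")]
if __name__=="__main__":
    import itertools
    best=[]
    for s in itertools.product([1,-1],repeat=7):
        x_s=s;
        # orientation only consistency first
        A=[Ro.identity() for _ in L]
        M=[]
        for q,p,e in L:
            R=Ro.identity()
            for i in range(7):R=R*Ro.from_euler(ax[i],s[i]*q[i])
            M.append((R,Ro.from_euler('xyz',e)))
        # R_base * R * R_tool = Rm
        def f(x):return np.concatenate([((Ro.from_euler('z',x[3])*R*Ro.from_rotvec(x[:3])).inv()*Rm).as_rotvec() for R,Rm in M])
        c=min((least_squares(f,[0,0,a,b]) for a in(0,1.5,3,-1.5) for b in (0,3)),key=lambda r:r.cost)
        best.append((c.cost,s,c.x.round(3)))
    best.sort(key=lambda t:t[0])
    for b in best[:4]:print(b)
E
python3 - <<'E'
from h import *
from station import manip,capture
o=manip.observe();print(o["time"],o["position"],o["ee_rot"],o["joint_pos"],o["finger_gap"]*85)
go([.5,0,.2],down(1.5))
c=capture("top");A=c["image"][140:290,230:480,::-1];cv2.imwrite("pics/t2.png",cv2.resize(A,None,fx=3,fy=3))
E
python3 fit.py
```

```text
6.3667 [0.52786962 0.03627341 0.1498748 ] [-3.14096796e+00  5.94394723e-04  1.44998964e+00] [-0.59045474  0.39107969  0.56845844  1.94305852 -0.26824182  0.88277115
 -0.00485461] 84.66620147634518
turn [-0.0002  0.0002 -0.0159] shift [-0.197  -0.1166 -0.2504]
Still running in the background as job /tmp/bash_jobs.1000/dc93109cd7aa (pid 849). You'll get a notice when it ends.
```

View pics/t2.png

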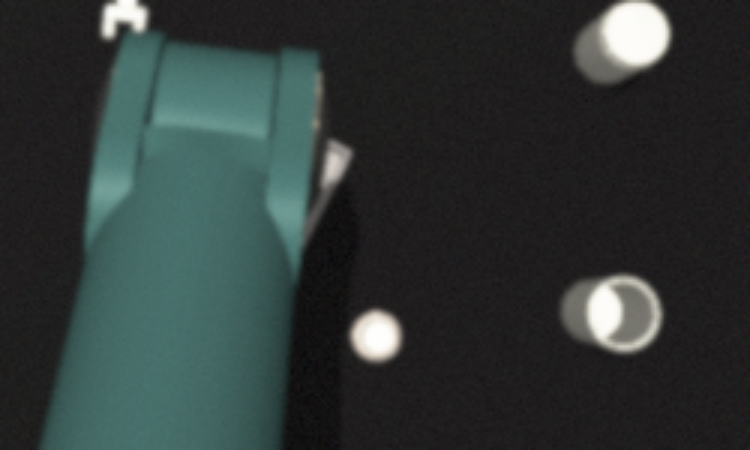

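The top view shows the cup still upright and open at crop (623,314). The tray is hidden by the arm.

```bash
kill -9 -- -$(cat /tmp/bash_jobs.1000/dc93109cd7aa/pid); export OMP_NUM_THREADS=1 OPENBLAS_NUM_THREADS=1
cat > fit.py <<'E'
from h import *
import itertools
L=[json.loads(l) for l in open("log.txt")]
Q=np.array([l[0] for l in L]);P=np.array([l[1] for l in L]);RM=Ro.from_euler('xyz',[l[2] for l in L])
ax="zyzyzyz"
def chain(q,s):
    R=Ro.identity();out=[]
    for i in range(7):
        R=R*Ro.from_euler(ax[i],np.asarray(q)[...,i]*s[i]);out.append(R)
    return out
def fit():
    best=None
    for s in itertools.product([1,-1],repeat=7):
        C=chain(Q,s)
        for b in(0,np.pi):
            D=(Ro.from_euler('z',b)*C[6]).inv()*RM
            m=D.mean();e=(m.inv()*D).magnitude().max()
            if best is None or e<best[0]-1e-6:best=(e,s,b,m)
            if e<.01:print(s,b,e,m.as_rotvec().round(3))
    return best
if __name__=="__main__":
    e,s,b,m=fit()
    C=chain(Q,s);B=Ro.from_euler('z',b)
    # links along local z of joints 2,4,6 plus lateral y offsets after joints 2,4,6, base z
    cols=[np.tile([0,0,1.],(len(Q),1))]+[(B*C[i]).apply(v) for i,v in((1,[0,0,1]),(3,[0,0,1]),(5,[0,0,1]),(1,[0,1,0]),(3,[0,1,0]),(5,[0,1,0]),(1,[1,0,0]),(3,[1,0,0]),(5,[1,0,0]))]
    for k in(4,7,10):
        A=np.stack([c.ravel() for c in cols[:k]],1)
        x,*_=np.linalg.lstsq(A,P.ravel(),rcond=1e-4);print(k,x.round(4),"res",np.abs(A@x-P.ravel()).max())
E
timeout 60 python3 fit.py
```

```text
(-1, 1, -1, 1, -1, 1, -1) 0 6.972414659206584e-16 [ 0.    -0.     1.571]
(-1, 1, -1, 1, -1, 1, -1) 3.141592653589793 0.0046147073922646826 [-1.000e-03  0.000e+00 -1.571e+00]
(-1, -1, -1, -1, -1, -1, -1) 0 0.004614707392264057 [-0.000e+00 -1.000e-03  1.571e+00]
(-1, -1, -1, -1, -1, -1, -1) 3.141592653589793 1.075538407252015e-15 [-0.    -0.    -1.571]
4 [8.1064 0.4284 0.498  8.0393] res 0.03367445556963028
7 [ 2.891e-01  5.018e-01  4.698e-01  3.079e-01 -1.450e-02 -1.590e-02
 -4.000e-04] res 1.5543122344752192e-15
10 [ 2.891e-01  5.018e-01  4.698e-01  3.079e-01 -1.450e-02 -1.590e-02
 -4.000e-04  0.000e+00 -0.000e+00 -0.000e+00] res 1.0824674490095276e-15
```

```bash
export OMP_NUM_THREADS=1 OPENBLAS_NUM_THREADS=1
cat > ik.py <<'E'
from h import *
from scipy.optimize import least_squares
S=np.array([-1,1,-1,1,-1,1,-1]);X=[.2891,.5018,.4698,.3079,-.0145,-.0159,-.0004]
LO=np.array([-2.81,-.39,-1.27,.06,-1.19,.19,-2.82])+.03;HI=np.array([2.81,2.02,1.25,2.57,4.33,2,2.82])-.03
def fk(q):
    q=S*q;c,s=np.cos(q),np.sin(q);R=np.eye(3);C=[]
    for i in range(7):
        M=np.array([[c[i],-s[i],0],[s[i],c[i],0],[0,0,1]]) if i%2==0 else np.array([[c[i],0,s[i]],[0,1,0],[-s[i],0,c[i]]])
        R=R@M;C.append(R)
    p=np.array([0,0,X[0]])+C[1]@[0,X[4],X[1]]+C[3]@[0,X[5],X[2]]+C[5]@[0,X[6],X[3]]
    return p,R@np.array([[0,-1,0],[1,0,0],[0,0,1.]])
def ik(p,R,q0,reg=.01):
    Rm=R.as_matrix()
    def f(q):
        a,b=fk(q);return np.r_[(a-p)*10,(b-Rm).ravel()*2,reg*(q-q0)]
    r=least_squares(f,np.clip(q0,LO,HI),bounds=(LO,HI),max_nfev=60)
    a,b=fk(r.x);return r.x,np.linalg.norm(a-p)*1e3,np.degrees((Ro.from_matrix(b).inv()*R).magnitude())
E
cat > plan.py <<'E'
from ik import *
q0=np.array([-.59,.391,.568,1.943,-.268,.883,-.005])
phi=.434
for a in(30,40):
  for y in(0,np.pi):
    a_=np.radians(a);R=down(phi+y,a_,phi);p=np.array([.38,.284,.01])
    q,e,d=ik(p,R,q0,.003);print("grasp",a,round(y,1),q.round(2),round(e,1),round(d,1))
    for psi in np.radians([-120,-80,-50,-20,10,40]):
      for t in(45,):
        Rf=down(psi+np.pi+y,np.radians(t),psi)
        qq,e2,d2=ik(np.array([.425,-.31,.145]),Rf,q,.003)
        if e2<5 and d2<3:print("   fin psi",round(np.degrees(psi)),t,qq.round(2),round(e2,1),round(d2,1))
E
timeout 200 python3 plan.py
```

```text
grasp 30 0 [-1.55  0.56  0.84  2.34 -1.16  0.22 -0.9 ] 26.8 10.4
   fin psi -120 45 [-0.63  0.88  1.12  1.96  0.01  0.86 -0.17] 0.0 0.0
   fin psi -80 45 [-0.8   0.69  1.21  2.31  0.36  0.22  0.03] 0.0 0.0
   fin psi -50 45 [-0.05  0.22  0.46  2.47  2.31  0.35 -1.19] 0.0 0.0
   fin psi 40 45 [ 0.52  0.55  0.58  2.02 -1.16  1.25 -2.2 ] 0.0 0.0
grasp 30 3.1 [-0.26  0.55 -0.63  2.45  2.13  0.55 -0.8 ] 0.0 0.0
   fin psi -120 45 [ 0.41  0.54 -0.31  1.93  0.92  1.28  2.19] 0.0 0.0
   fin psi -80 45 [0.07 0.32 0.11 2.29 1.32 0.72 2.36] 0.0 0.0
   fin psi -50 45 [-0.61  0.43  1.14  2.49  3.23  0.25  0.94] 0.0 0.0
   fin psi -20 45 [0.51 0.21 0.23 2.46 3.99 0.41 1.01] 0.0 0.0
   fin psi 40 45 [ 1.9   0.9  -1.24  1.98  0.08  0.74 -0.08] 0.0 0.0
grasp 40 0 [-1.8   0.65  1.02  2.35 -1.16  0.22 -1.04] 45.0 17.6
   fin psi -120 45 [-0.67  0.96  1.22  1.96 -0.14  0.86 -0.04] 0.0 0.0
   fin psi -80 45 [-0.8   0.69  1.21  2.31  0.36  0.22  0.03] 0.0 0.0
   fin psi -50 45 [-0.12  0.23  0.54  2.48  2.35  0.33 -1.23] 0.0 0.0
   fin psi 40 45 [ 0.52  0.55  0.58  2.02 -1.16  1.25 -2.2 ] 0.0 0.0
grasp 40 3.1 [-0.29  0.65 -0.64  2.53  2.4   0.85 -1.07] 0.0 0.0
   fin psi -120 45 [ 0.28  0.52 -0.14  1.93  0.85  1.22  2.23] 0.0 0.0
   fin psi -80 45 [-0.26  0.35  0.48  2.3   1.24  0.6   2.4 ] 0.0 0.0
   fin psi -50 45 [-0.66  0.49  1.22  2.49  3.48  0.27  0.67] 0.0 0.0
   fin psi -20 45 [0.4  0.22 0.35 2.46 4.02 0.44 0.97] 0.0 0.0
   fin psi 40 45 [ 1.9   0.9  -1.24  1.98  0.08  0.74 -0.08] 0.0 0.0
```

```bash
export OMP_NUM_THREADS=1 OPENBLAS_NUM_THREADS=1
cat > plan2.py <<'E'
from ik import *
from scipy.spatial.transform import Slerp
q0=np.array([-.59,.391,.568,1.943,-.268,.883,-.005]);phi=.434
def path(pa,Ra,pb,Rb,q,n):
    sl=Slerp([0,1],Ro.concatenate([Ra,Rb]));m=0;md=0
    for k in range(1,n+1):
        s=k/n;q,e,d=ik(pa+(pb-pa)*s,sl(s),q,.01);m=max(m,e);md=max(md,d)
    return q,m,md
pa=np.array(fk(q0)[0]);Ra=Ro.from_matrix(fk(q0)[1])
for a in(0,15):
  for y in(0,np.pi):
    a_=np.radians(a);R=down(phi+y,a_,phi);p=np.array([.38,.284,.01]);up=p+[0,0,.2]
    q1,e,d=path(pa,Ra,up,R,q0,8);qg,e2,d2=path(up,R,p,R,q1,5)
    print("grasp",a,round(y,1),q1.round(2),qg.round(2),*np.round([e,d,e2,d2],1))
    for psi in range(-180,180,30):
        ps=np.radians(psi)
        Rf=down(ps+np.pi+y,np.radians(75-a),ps);pf=np.array([.425,-.31,.14])+.019*Rf.as_matrix()[:,2];pu=pf+[0,0,.13]
        q2,e,d=path(up,R,pu,Rf,q1,10)
        if e>8 or d>6: continue
        q3,e2,d2=path(pu,Rf,pf,Rf,q2,4)
        print("  ",psi,q2.round(2),q3.round(2),*np.round([e,d,e2,d2],1),"min margin",np.minimum(q3-LO,HI-q3).min().round(2))
E
timeout 300 python3 plan2.py
```

```text
grasp 0 0 [-1.3   0.2   0.67  2.02 -0.15  0.97 -1.69] [-1.08  0.55  0.45  2.14 -0.46  0.55 -1.43] 0.0 0.0 0.0 0.0
   -180 [-0.23  1.24  1.22  1.37 -0.02  1.97 -0.42] [-0.18  1.38  1.1   1.33 -0.15  1.92 -0.56] 6.2 1.8 2.6 0.8 min margin 0.05
   -150 [-0.32  0.93  0.84  1.59  0.41  1.66 -0.63] [-0.28  1.1   0.75  1.58  0.31  1.54 -0.74] 0.0 0.0 0.0 0.0 min margin 0.43
   -120 [-0.57  0.78  0.87  1.91  0.7   1.25 -0.69] [-0.5   1.    0.75  1.9   0.62  1.12 -0.83] 0.0 0.0 0.0 0.0 min margin 0.47
   -90 [-0.78  0.61  0.96  2.25  1.22  0.89 -0.95] [-0.67  0.94  0.8   2.24  1.23  0.74 -1.26] 0.0 0.0 0.0 0.0 min margin 0.3
   -60 [-0.44  0.27  0.63  2.54  2.13  0.96 -1.33] [-0.01  0.68  0.15  2.52  2.23  1.27 -1.67] 0.1 0.0 0.1 0.0 min margin 0.02
   30 [ 1.69  0.57 -0.69  2.07 -1.16  1.1  -2.28] [ 1.64  0.85 -0.62  2.07 -1.14  0.97 -2.05] 0.0 0.0 0.0 0.0 min margin 0.02
   60 [ 0.7   0.7   0.48  1.76 -1.16  1.91 -2.08] [ 0.76  0.9   0.38  1.76 -1.16  1.8  -1.91] 0.0 0.0 0.0 0.0 min margin 0.0
   90 [ 1.    0.8  -0.15  1.44 -0.67  1.97 -2.2 ] [ 0.99  0.98 -0.14  1.44 -0.61  1.84 -2.08] 0.0 
[... 3208 characters left out ...]
19  0.49  0.45  2.5   2.27  0.77  1.59] 0.0 0.0 0.0 0.0 min margin 0.04
   -30 [ 0.62 -0.01 -0.    2.51  3.35  0.41  1.43] [ 1.6   0.72 -1.08  2.54  2.87  0.88  2.34] 0.1 0.0 0.2 0.0 min margin 0.0
   30 [ 1.19  0.34 -0.15  2.06 -1.16  1.16  0.74] [ 1.39  0.62 -0.4   2.09 -1.16  0.92  0.97] 0.0 0.0 0.0 0.0 min margin 0.0
   60 [ 0.4   0.69  0.85  1.78 -1.15  1.88  1.08] [ 0.55  0.83  0.62  1.81 -1.16  1.69  1.22] 0.0 0.0 0.0 0.0 min margin 0.0
   90 [ 0.57  0.73  0.46  1.51 -0.77  1.97  1.18] [ 0.6   0.9   0.43  1.54 -0.79  1.82  1.3 ] 0.0 0.0 0.0 0.0 min margin 0.15
   120 [ 1.14  0.87 -0.73  1.32 -0.06  1.97  0.88] [ 1.08  1.03 -0.63  1.33  0.01  1.85  0.97] 6.6 1.9 0.1 0.0 min margin 0.12
```

Run:
```python
from h import *
a=go([.45,.17,.20],down(.9))
b=go([.38,.284,.20],down(.434),a)
```

```text
turn [ 0.0022 -0.0015  0.1748] shift [ 0.6157 -0.4831 -0.2155]
turn [-0.     -0.      0.1483] shift [ 0.2289 -0.6285 -0.    ]
```

Request:
{"api": "carry_out", "payload": {
  "commands": [
    [[0, 0, 0.04, 0.15, -0.12, -0.2, 85], [0, 0, 0.175, 0.615, -0.483, -0.2, 85], [0, 0, 0.175, 0.615, -0.483, -0.2, 85], [0, 0, 0.175, 0.615, -0.483, -0.2, 85], [0, 0, 0.175, 0.615, -0.483, -0.2, 85], [0, 0, 0.175, 0.615, -0.483, -0.2, 85]]
  ]
}}

```text
time: 6.92
position: [0.445, 0.1747, 0.1885]
ee_rot: [-3.14, -0.001, 0.898]
force: [0.3, 0.8, 0.5]
finger_gap: 0.993
gripper_force: 0.0
```

Request:
{"api": "carry_out", "payload": {
  "commands": [
    [[0, 0, 0.148, 0.229, -0.63, 0, 85], [0, 0, 0.148, 0.229, -0.63, 0, 85], [0, 0, 0.148, 0.229, -0.63, 0, 85], [0, 0, 0.148, 0.229, -0.63, 0, 85], [0, 0, 0.148, 0.229, -0.63, 0, 85], [0, 0, 0.148, 0.229, -0.63, 0, 85]]
  ]
}}

```text
time: 7.42
position: [0.3758, 0.286, 0.1882]
ee_rot: [-3.141, -0.0, 0.437]
force: [-0.3, -0.6, 0.6]
finger_gap: 0.998
gripper_force: 0.0
```

Run:
```python
from h import *
from station import manip,capture
o=manip.observe();print(o["time"],o["position"],o["ee_rot"],o["joint_pos"])
w=capture("wrist");cv2.imwrite("pics/w2.png",w["image"][:,:,::-1]);pickle.dump(w,open("w2.pkl","wb"))
T=capture("top");pickle.dump(T,open("t3.pkl","wb"))
im=T["image"].astype(int)[150:260,250:360];m=(im[...,2]>im[...,0]+50)&(im[...,2]>90);p=np.argwhere(m)[:,::-1]+[250,150];print("tape",len(p))
if len(p)>20:
    (u,v),r=cv2.minEnclosingCircle(p.astype(np.float32));print(u,v,r,onplane(T,u,v,.029))
for q in[(.33,.261,.02),(.416,.301,.02),(.38,.284,.02),(.511,.345,.013)]:print(proj(w,np.array(q)).round(1))
```

```text
7.4167 [0.37584308 0.28603077 0.18819743] [-3.14118257e+00 -1.32343686e-04  4.36711336e-01] [-1.31269176  0.23330538  0.68145284  2.04450479 -0.18419301  0.92259537
 -1.666742  ]
tape 390
304.8157958984375 205.13157653808594 12.326742172241211 [0.52631705 0.03422207 0.029     ]
[323.1 222.4]
[323.3 137.8]
[323.4 175.2]
[323.7  25.7]
```

View pics/w2.png

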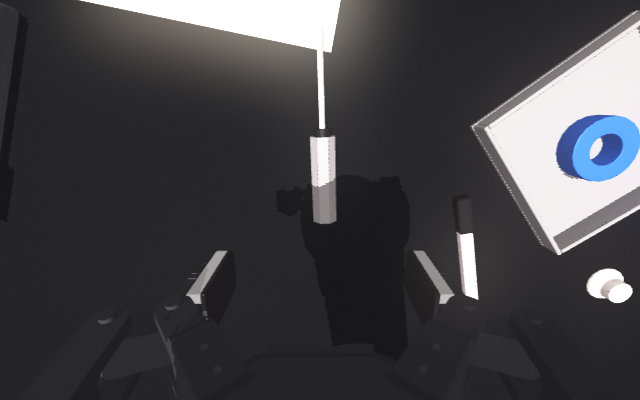

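The wrist view shows the handle from (325,222) to (322,136) and the tip at (320,27), close to the prediction. The tape lies flat in the tray. I'll refine the grasp numerically.

Run:
```python
from h import *
w=pickle.load(open("w2.pkl","rb"))
b,f,t=[onplane(w,*uv,z) for uv,z in(((325,222),.02),((322,136),.02),((320,27),.013))]
d=(t-b)[:2];yaw=np.arctan2(d[1],d[0]);print(b,f,t,np.linalg.norm((f-b)[:2]),np.linalg.norm(d),yaw)
u=d/np.linalg.norm(d);g=t[:2]-u*.145;print("g",g)
go([g[0],g[1],.004],down(yaw))
```

```text
[0.331377  0.2592585 0.02     ] [0.41714319 0.30301963 0.02      ] [0.50856586 0.34770799 0.013     ] 0.09628538901399487 0.19803839152154357 0.4629929995780535
g [0.3788315  0.28294693]
turn [ 0.     -0.0001 -0.008 ] shift [0.0048 0.0084 0.9211]
```

Request:
{"api": "carry_out", "payload": {
  "commands": [
    [[0, 0, -0.008, 0.007, 0.009, 0.2, 85], [0, 0, -0.008, 0.007, 0.009, 0.4, 85], [0, 0, -0.008, 0.007, 0.009, 0.6, 85], [0, 0, -0.008, 0.007, 0.009, 0.75, 85], [0, 0, -0.008, 0.007, 0.009, 0.85, 85], [0, 0, -0.008, 0.007, 0.009, 0.9, 85], [0, 0, -0.008, 0.007, 0.009, 0.915, 85], [0, 0, -0.008, 0.007, 0.009, 0.915, 85]]
  ]
}}

```text
time: 8.18
position: [0.3797, 0.2828, 0.0053]
ee_rot: [3.141, 0.0, 0.46]
force: [-0.2, 0.3, -0.1]
finger_gap: 0.998
gripper_force: 0.0
```

Request:
{"api": "carry_out", "payload": {
  "commands": [
    [[0, 0, 0, 0, 0, 0, 15], [0, 0, 0, 0, 0, 0, 15], [0, 0, 0, 0, 0, 0, 15], [0, 0, 0, 0, 0, 0, 15], [0, 0, 0, 0, 0, 0, 15], [0, 0, 0, 0, 0, 0, 15], [0, 0, 0, 0, 0, 0, 15], [0, 0, 0, 0, 0, 0, 15]]
  ]
}}

```text
time: 8.85
position: [0.3791, 0.2837, 0.0057]
ee_rot: [-3.141, -0.001, 0.461]
force: [-3.8, -1.5, 16.6]
finger_gap: 0.288
gripper_force: 58.3
```

Request:
{"api": "carry_out", "payload": {
  "commands": [
    [[0, 0, 0, 0, 0, 0, 15], [0, 0, 0, 0, 0, 0, 15], [0, 0, 0, 0, 0, 0, 15]]
  ]
}}

```text
time: 9.1
position: [0.3791, 0.2837, 0.0057]
ee_rot: [-3.141, -0.0, 0.461]
force: [-3.0, -1.5, 15.7]
finger_gap: 0.286
gripper_force: 58.3
```

```bash
export OMP_NUM_THREADS=1 OPENBLAS_NUM_THREADS=1
cat > final.py <<'E'
from ik import *
from scipy.spatial.transform import Slerp
from station import manip
YG=.463
CUP=np.array([.4260,-.3095])
def finR(psi,t): return down(psi+np.pi,t,psi)
# grip frame: handle axis point relative to TCP at grasp, in tool axes
GP=np.array([.3791,.2837,.0057]);GR=down(.461)
off=GR.inv().apply(np.array([.3788,.2829,.013])-GP);bl=GR.inv().apply([np.cos(YG),np.sin(YG),0])
def tcp_for_tip(tip,R): return tip-R.apply(off+.145*bl)
def tip(p,R): return p+R.apply(off+.145*bl)
E
python3 - <<'E'
from final import *
o=manip.observe();q=np.array(o["joint_pos"]);p0=np.array(o["position"]);R0=Ro.from_euler('xyz',o["ee_rot"])
psi=np.radians(-120);Rf=finR(psi,np.radians(75))
b=Rf.apply(bl);h=b[:2]/-b[2];print("blade",b.round(3))
tf=np.r_[CUP+h*.089/2,.010];pf=tcp_for_tip(tf,Rf);pu=tcp_for_tip(tf+[0,0,.125],Rf)
print("pf",pf.round(4),"pu",pu.round(4),"off",off.round(4))
up=p0+[0,0,.22];pts=[(p0,R0),(up,R0)]
sl=Slerp([0,1],Ro.concatenate([R0,Rf]));
for s in(.25,.5,.75,1):pts.append((up+(pu-up)*s+[0,0,.04*np.sin(np.pi*s)],sl(s)))
print("total deg",np.degrees((R0.inv()*Rf).magnitude()))
pts.append((pf,Rf))
for i,(p,R) in enumerate(pts[1:]):
    q,e,d=ik(p,R,q,.01);pp,RR=pts[i]
    print("wp",p.round(3),"turn",((RR.inv()*R).as_rotvec()/np.pi).round(3),"shift",(RR.inv().apply(p-pp)/.2).round(3),"tip",tip(p,R).round(3),q.round(2),round(e,1),round(d,1))
E
```

```text
blade [ 0.128  0.225 -0.966]
pf [ 0.4094 -0.3374  0.1476] pu [ 0.4094 -0.3374  0.2726] off [-0.0006  0.0006 -0.0073]
total deg 81.18453073699622
wp [0.379 0.284 0.226] turn [0. 0. 0.] shift [ 1.0e-03 -1.0e-03 -1.1e+00] tip [0.509 0.348 0.233] [-1.21  0.16  0.56  2.   -0.1   1.   -1.71] 0.0 0.0
wp [0.387 0.128 0.266] turn [-0.03  -0.101 -0.04 ] shift [-0.312  0.712 -0.201] tip [0.503 0.204 0.227] [-1.05  0.2   0.65  1.92  0.02  1.37 -1.38] 0.0 0.0
wp [ 0.394 -0.027  0.289] turn [-0.03  -0.101 -0.04 ] shift [-0.407  0.669  0.064] tip [0.487 0.048 0.208] [-0.88  0.31  0.71  1.88  0.23  1.53 -1.06] 0.0 0.0
wp [ 0.402 -0.182  0.289] turn [-0.03  -0.101 -0.04 ] shift [-0.364  0.589  0.353] tip [ 0.462 -0.12   0.173] [-0.7   0.48  0.76  1.9   0.5   1.48 -0.81] 0.0 0.0
wp [ 0.409 -0.337  0.273] turn [-0.03  -0.101 -0.04 ] shift [-0.225  0.499  0.558] tip [ 0.432 -0.299  0.135] [-0.51  0.71  0.8   1.92  0.78  1.28 -0.73] 0.0 0.0
wp [ 0.409 -0.337  0.148] turn [-0. -0. -0.] shift [ 0.604 -0.     0.162] tip [ 0.432 -0.299  0.01 ] [-0.44  0.94  0.7   1.92  0.71  1.15 -0.88] 0.0 0.0
```

Request:
{"api": "carry_out", "payload": {
  "commands": [
    [[0, 0, 0, 0, 0, -0.05, 15], [0, 0, 0, 0, 0, -0.2, 15], [0, 0, 0, 0, 0, -0.4, 15], [0, 0, 0, 0, 0, -0.6, 15], [0, 0, 0, 0, 0, -0.8, 15], [0, 0, 0, 0, 0, -1, 15], [0, 0, 0, 0, 0, -1, 15]]
  ]
}}

```text
time: 9.68
position: [0.3812, 0.2846, 0.2118]
ee_rot: [-3.138, -0.008, 0.46]
force: [0.2, 0.7, 0.3]
finger_gap: 0.281
gripper_force: 60.3
```

Request:
{"api": "carry_out", "payload": {
  "commands": [
    [[-0.03, -0.101, -0.04, -0.312, 0.712, -0.25, 15], [-0.03, -0.101, -0.04, -0.312, 0.712, -0.25, 15], [-0.03, -0.101, -0.04, -0.312, 0.712, -0.25, 15], [-0.03, -0.101, -0.04, -0.312, 0.712, -0.25, 15], [-0.03, -0.101, -0.04, -0.312, 0.712, -0.25, 15]]
  ]
}}

```text
time: 10.1
position: [0.3875, 0.1222, 0.2569]
ee_rot: [3.063, 0.322, 0.567]
force: [0.3, -1.4, 0.3]
finger_gap: 0.286
gripper_force: 60.3
```

Request:
{"api": "carry_out", "payload": {
  "commands": [
    [[-0.03, -0.101, -0.04, -0.407, 0.669, 0.064, 15], [-0.03, -0.101, -0.04, -0.407, 0.669, 0.064, 15], [-0.03, -0.101, -0.04, -0.407, 0.669, 0.064, 15], [-0.03, -0.101, -0.04, -0.407, 0.669, 0.064, 15], [-0.03, -0.101, -0.04, -0.407, 0.669, 0.064, 15]]
  ]
}}

```text
time: 10.52
position: [0.3935, -0.0322, 0.2793]
ee_rot: [3.017, 0.652, 0.672]
force: [-0.7, -1.5, -0.8]
finger_gap: 0.282
gripper_force: 60.3
```

```bash
cat > nxt.py <<'E'
from final import *
import sys
o=manip.observe();p0=np.array(o["position"]);R0=Ro.from_euler('xyz',o["ee_rot"])
print(o["time"],p0.round(4),o["joint_pos"].round(2),round(o["finger_gap"]*85,1),"tip",tip(p0,R0).round(4),"blade",R0.apply(bl).round(3))
psi=np.radians(-120);Rf=finR(psi,np.radians(75));b=Rf.apply(bl);h=b[:2]/-b[2];tf=np.r_[CUP+h*.089/2,.010]
pu=tcp_for_tip(tf+[0,0,.125],Rf);sl=Slerp([0,1],Ro.concatenate([R0,Rf]))
go((p0+pu)/2+[0,0,.02],sl(.5));a=go(pu,Rf);go(pu-[0,0,.125],Rf,a)
E
python3 nxt.py
```

```text
10.5167 [ 0.3935 -0.0322  0.2793] [-0.97  0.35  0.86  1.9   0.19  1.49 -1.  ] 24.0 tip [0.4864 0.0425 0.1975] blade [ 0.621  0.497 -0.607]
turn [-0.0314 -0.1007 -0.0401] shift [-0.4035  0.5916  0.2792]
turn [-0.0628 -0.2015 -0.0801] shift [-0.6857  1.1635  0.7162]
turn [0. 0. 0.] shift [ 0.6037 -0.      0.1618]
```

Request:
{"api": "carry_out", "payload": {
  "commands": [
    [[-0.031, -0.1, -0.04, -0.4, 0.59, 0.28, 15], [-0.031, -0.1, -0.04, -0.4, 0.59, 0.28, 15], [-0.031, -0.1, -0.04, -0.4, 0.59, 0.28, 15], [-0.031, -0.1, -0.04, -0.4, 0.59, 0.28, 15], [-0.031, -0.1, -0.04, -0.4, 0.59, 0.28, 15], [-0.031, -0.1, -0.04, -0.4, 0.59, 0.28, 15]]
  ]
}}

```text
time: 11.02
position: [0.4026, -0.18, 0.2943]
ee_rot: [3.011, 0.977, 0.8]
force: [1.3, 0.9, -1.5]
finger_gap: 0.282
gripper_force: 60.3
```

```bash
python3 nxt.py
```

```text
11.0167 [ 0.4026 -0.18    0.2943] [-0.79  0.51  0.89  1.89  0.45  1.45 -0.75] 24.0 tip [ 0.4626 -0.1174  0.1787] blade [ 0.388  0.402 -0.829]
turn [-0.0154 -0.0512 -0.0198] shift [-0.1889  0.2581  0.2343]
turn [-0.0308 -0.1024 -0.0396] shift [-0.2121  0.5016  0.5795]
turn [0. 0. 0.] shift [ 0.6037 -0.      0.1618]
```

Request:
{"api": "carry_out", "payload": {
  "commands": [
    [[-0.031, -0.102, -0.04, -0.212, 0.502, 0.58, 15], [-0.031, -0.102, -0.04, -0.212, 0.502, 0.58, 15], [-0.031, -0.102, -0.04, -0.212, 0.502, 0.58, 15], [-0.031, -0.102, -0.04, -0.212, 0.502, 0.58, 15], [-0.031, -0.102, -0.04, -0.212, 0.502, 0.58, 15], [-0.031, -0.102, -0.04, -0.212, 0.502, 0.58, 15], [-0.031, -0.102, -0.04, -0.212, 0.502, 0.58, 15], [-0.031, -0.102, -0.04, -0.212, 0.502, 0.58, 15]]
  ]
}}

```text
time: 11.68
position: [0.4114, -0.3354, 0.2722]
ee_rot: [-3.137, 1.306, 1.058]
force: [0.1, -0.2, 0.2]
finger_gap: 0.288
gripper_force: 60.3
```

```bash
python3 nxt.py
python3 - <<'E'
from final import *
from station import capture
o=manip.observe();p=np.array(o["position"]);R=Ro.from_euler('xyz',o["ee_rot"])
out=[]
for n,(x0,x1,y0,y1) in(("top",(390,490,200,300)),("side",(230,330,240,340))):
    c=capture(n);pickle.dump(c,open(n+"4.pkl","wb"))
    print(n,"pred tip",proj(c,tip(p,R)).round(1),"rim",proj(c,np.r_[CUP,.095]).round(1),"foot",proj(c,np.r_[CUP,0]).round(1))
    out.append(cv2.resize(c["image"][y0:y1,x0:x1,::-1],None,fx=4,fy=4,interpolation=cv2.INTER_CUBIC))
cv2.imwrite("pics/c4.png",np.hstack(out))
E
```

```text
11.6833 [ 0.4114 -0.3354  0.2722] [-0.58  0.77  0.9   1.92  0.71  1.23 -0.67] 24.5 tip [ 0.4336 -0.2966  0.1348] blade [ 0.126  0.229 -0.965]
turn [ 0.0009 -0.0004  0.0005] shift [-0.0992 -0.0018 -0.0198]
turn [ 0.0018 -0.0008  0.0009] shift [-0.0053 -0.0034  0.0127]
turn [0. 0. 0.] shift [ 0.6037 -0.      0.1618]
top pred tip [436.8 239.9] rim [436.9 242.7] foot [426.3 242. ]
side pred tip [281.4 288.3] rim [279.2 304.6] foot [282.7 326.5]
```

View pics/c4.png

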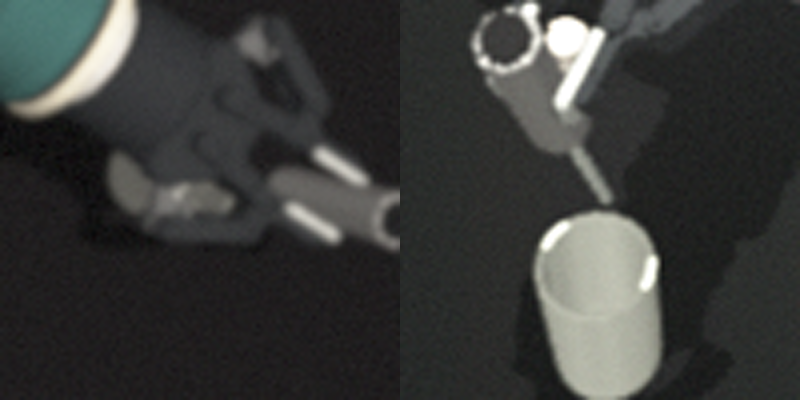

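The side crop shows the blade tip at pixel (282,290), above the open mouth whose rim centre is at (279.4,306.3). Both match the prediction with the same small offset, so I'll insert.

```bash
sed -i 's/\[.4260,-.3095\]/[.4245,-.3110]/' final.py; python3 nxt.py
```

```text
11.7833 [ 0.4112 -0.3356  0.2723] [-0.58  0.77  0.9   1.92  0.71  1.23 -0.67] 24.7 tip [ 0.4334 -0.2968  0.1348] blade [ 0.126  0.229 -0.965]
turn [ 0.0009 -0.0004  0.0005] shift [-0.1002 -0.0032 -0.0154]
turn [ 0.0018 -0.0007  0.001 ] shift [-0.0073 -0.0062  0.0215]
turn [0. 0. 0.] shift [ 0.6037 -0.      0.1618]
```

Request:
{"api": "carry_out", "payload": {
  "commands": [
    [[0, 0, 0, -0.007, -0.006, 0.022, 15], [0, 0, 0, -0.007, -0.006, 0.022, 15], [0, 0, 0, 0.1, -0.006, 0.05, 15], [0, 0, 0, 0.18, -0.006, 0.072, 15], [0, 0, 0, 0.26, -0.006, 0.093, 15], [0, 0, 0, 0.33, -0.006, 0.112, 15], [0, 0, 0, 0.4, -0.006, 0.13, 15], [0, 0, 0, 0.4, -0.006, 0.13, 15]]
  ]
}}

```text
time: 12.45
position: [0.4067, -0.3393, 0.1864]
ee_rot: [-3.124, 1.309, 1.069]
force: [-0.4, -0.1, -1.2]
finger_gap: 0.285
gripper_force: 60.3
```

```bash
python3 nxt.py
```

```text
12.45 [ 0.4067 -0.3393  0.1864] [-0.52  0.91  0.82  1.94  0.66  1.12 -0.77] 24.2 tip [ 0.4285 -0.3006  0.0488] blade [ 0.123  0.228 -0.966]
turn [ 0.0005 -0.      0.0009] shift [-0.3042  0.0007 -0.0839]
turn [ 0.0011 -0.      0.0018] shift [-0.4151  0.0022 -0.1161]
turn [0. 0. 0.] shift [ 0.6037 -0.      0.1618]
```

Tip 49 mm high, no contact. On down to about 8 mm, then release.

Request:
{"api": "carry_out", "payload": {
  "commands": [
    [[0, 0, 0, 0.06, 0, 0.015, 15], [0, 0, 0, 0.11, 0, 0.03, 15], [0, 0, 0, 0.15, 0, 0.038, 15], [0, 0, 0, 0.175, 0, 0.044, 15], [0, 0, 0, 0.19, 0, 0.047, 15], [0, 0, 0, 0.19, 0, 0.047, 15]]
  ]
}}

```text
time: 12.95
position: [0.4074, -0.339, 0.1487]
ee_rot: [-3.131, 1.309, 1.062]
force: [-0.8, 0.7, -0.8]
finger_gap: 0.286
gripper_force: 60.3
```

```bash
python3 nxt.py
```

```text
12.95 [ 0.4074 -0.339   0.1487] [-0.5   0.98  0.79  1.93  0.64  1.09 -0.81] 24.3 tip [ 0.4294 -0.3003  0.0111] blade [ 0.125  0.227 -0.966]
turn [ 0.0006 -0.0001  0.0006] shift [-0.3956 -0.     -0.1069]
turn [ 0.0011 -0.0001  0.0012] shift [-5.98e-01  5.00e-04 -1.62e-01]
turn [0. 0. 0.] shift [ 0.6037 -0.      0.1618]
```

Request:
{"api": "carry_out", "payload": {
  "commands": [
    [[0, 0, 0, 0, 0, 0, 32], [0, 0, 0, 0, 0, 0, 32], [0, 0, 0, 0, 0, 0, 40], [0, 0, 0, 0, 0, 0, 50], [0, 0, 0, 0, 0, 0, 70], [0, 0, 0, 0, 0, 0, 70], [0, 0, 0, 0, 0, 0, 70], [0, 0, 0, 0, 0, 0, 70]]
  ]
}}

```text
time: 13.62
position: [0.4074, -0.339, 0.1491]
ee_rot: [-3.133, 1.308, 1.06]
force: [0.2, 0.8, -0.2]
finger_gap: 0.817
gripper_force: 0.0
```

Run:
```python
from h import *
from station import manip,capture
o=manip.observe();print(o["time"],o["force"],o["gripper_force"],o["finger_gap"])
c=capture("side");cv2.imwrite("pics/s5.png",cv2.resize(c["image"][220:345,200:350,::-1],None,fx=4,fy=4,interpolation=cv2.INTER_CUBIC))
```

```text
13.6167 [ 0.15576558  0.77378555 -0.19091906] 0.0 0.8174451220241387
```

View pics/s5.png

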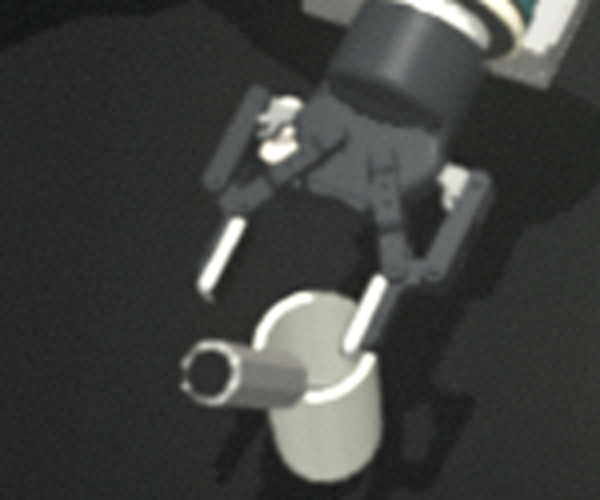

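The screwdriver is in the cup with its handle leaning out to the front-left, clear of the fingers, and the cup is upright. I'll back straight off.

Request:
{"api": "carry_out", "payload": {
  "commands": [
    [[0, 0, 0, 0, 0, -0.08, 70], [0, 0, 0, 0, 0, -0.2, 70], [0, 0, 0, -0.05, 0, -0.4, 70], [0, 0, 0, -0.2, 0, -0.6, 70], [0, 0, 0, -0.3, 0, -0.7, 70], [0, 0, 0, -0.3, 0, -0.7, 70], [0, 0, 0, -0.3, 0, -0.7, 70], [0, 0, 0, -0.3, 0, -0.7, 70]]
  ]
}}

```text
time: 14.33
position: [0.4665, -0.2354, 0.243]
ee_rot: [-3.132, 1.308, 1.061]
force: [-0.2, -0.4, -0.5]
finger_gap: 0.82
gripper_force: 0.0
```

Run:
```python
from h import *
from station import manip,capture
o=manip.observe();print(o["time"],o["position"],o["force"])
c=capture("side");t=capture("top")
A=cv2.resize(c["image"][150:345,200:395,::-1],(400,400),interpolation=cv2.INTER_CUBIC)
B=cv2.resize(t["image"][130:300,300:470,::-1],(400,400),interpolation=cv2.INTER_CUBIC)
cv2.imwrite("pics/s6.png",np.hstack([A,B]))
```

```text
14.3333 [ 0.4665321  -0.23543505  0.24297706] [-0.15951225 -0.40197642 -0.47079727]
```

View pics/s6.png

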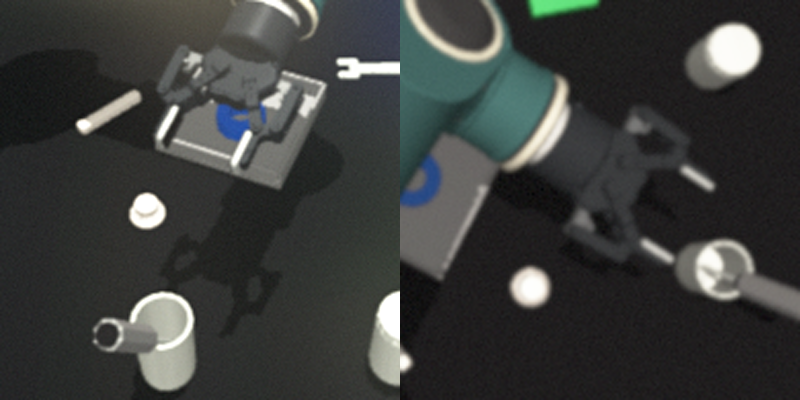

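The screwdriver rests in the upright cup, the tape is in the tray, and the bystanders look untouched. I'll hand it in.

Request:
{"api": "carry_out", "payload": {
  "commands": [
    [[0, 0, 0, 0, 0, 0, 70], [0, 0, 0, 0, 0, 0, 70], [0, 0, 0, 0, 0, 0, 70], [0, 0, 0, 0, 0, 0, 70], [0, 0, 0, 0, 0, 0, 70], [0, 0, 0, 0, 0, 0, 70]]
  ]
}}

```text
time: 14.93
position: [0.4669, -0.2353, 0.2433]
ee_rot: [-3.133, 1.308, 1.06]
force: [0.2, 0.1, -1.1]
finger_gap: 0.82
gripper_force: 0.0
```

```bash
python3 -c "
from station import manip
print(manip.hand_in())"
```

```text
the job is handed in; nothing more can be done
None
```

I handed the job in at about 15 s of the 64 s allowed, with the tape flat in the tray and the screwdriver blade down in the upright cup, leaning an estimated 29 degrees; the hand-in returned no verdict.

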